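Unclamp a smoked bezel and hold it in the transmission meter's beam

TASK

Turn both red clamp knobs of the aluminium nest counterclockwise to their open stops, then lift out the smoky acrylic bezel that stands in it, gripping it by its two frosted ends only; nothing may touch its polished smoky window and the fingers stay off its black foot. Hold the bezel upright in the light path of the transmission meter, its window centred on the beam midway between lamp and sensor and square to it, without bumping the meter, and finish while still holding it there motionless. Leave the other things on the counter where they are.

Things in the scene. Friction and masses are not known exactly. Their poses are not given: they have to be found in the camera images.
- nest: clamping nest, fixed to the counter: aluminium plate 120 (x) x 200 (y) x 12 mm; origin at the centre of its underside, on the counter, z up. The bezel stands on the plate at the nest's centre inside loose fences 4 mm high. Two swing clamps with red T knobs stand 75 mm from the centre along the nest's +y (left) and -y (right). Stop pins next to them reach 25 mm above the counter
- knob_left (a joint): angle of the left clamp knob (at the nest's +y side), rad: 0 with its steel toe pointing at the bezel and over its foot, growing counterclockwise seen from above to the open stop at 1.4; starts at 0 to 0.3; turns with light constant friction (0.05 N m) and stays where it is left
- knob_left_grip (a point): point on the axis of the left knob at the height to grip, 51 mm above the counter; it turns with the knob. The grip is a red wing 40 mm long (along the point's y) x 12 mm thick (along its x), from 38 to 60 mm above the counter, on a thin stem. Below it a steel toe 14 mm wide, top at 28.5 mm, runs from the axis 63 mm along the point's -y
- knob_right (a joint): angle of the right clamp knob (at the nest's -y side), rad: same meaning, same counterclockwise opening to the stop at 1.4, same friction
- knob_right_grip (a point): the same point on the right knob, with the same wing and toe; at joint 0 its -y axis too points at the bezel
- bezel: the smoky acrylic bezel in the nest, loose, 50 to 100 g, 60 mm tall; origin at the centre of its underside, z up. Two frosted pale-grey end ribs, whose outer faces look along +x and -x, 46 mm apart; each face is 12 mm wide (y) and 60 mm tall. Between the ribs sits the polished window, open at the top; the nest's end fences stand 3 mm thick and 4 mm high 1.5 mm outside the ribs at the foot
- bezel_window: the polished smoky window of that bezel, rigid with it: 30 (x) x 13 (y) x 50 mm (z), from the top of the foot to the top of the bezel, standing 0.5 mm proud of the ribs in y; origin at its centre, 35 mm above the bezel's underside; light passes along y, either way round
- bezel_foot: black mounting foot of that bezel, rigid with it: 30 (x) x 40 (y) x 10 mm (z), origin at the centre of the bezel's underside; the clamp toes reach over its top from both y sides
- meter: light-transmission meter, fixed to the counter: dark base 100 (x) x 210 (y) x 22 mm with two pale housings 84 (x) x 62 (y) mm, tops 115 mm above the counter, lamp at +y, sensor at -y; between their inner faces is a free gap 80 mm wide along y, open to the front, back and top; origin at the centre of the underside, z up
- beam (a point): centre of the measuring gap: on the beam axis, midway between lamp and sensor, 82 mm above the counter and 60 mm above the base's top; the beam runs along the point's y axis
- receiver: bystander: cream set-top box 140 x 210 x 45 mm, origin at the centre of its underside
- bracket: bystander: polished steel dish mounting bracket, plate 85 x 70 mm with a tube, 60 mm tall, origin under its centre
- spare_bezel: bystander: a second smoky bezel of the same make standing on the counter, not in the nest, origin under its centre
- decoder_card: bystander: teal plastic decoder card 100 x 54 x 5 mm lying flat, origin under its centre
- screwdriver: bystander: screwdriver lying on the counter
- screw_jar: bystander: small jar with a blue cap, 52 mm in diameter, 62 mm tall, origin under its centre
- lnb: bystander: grey and white dish receiver head lying on its side, about 90 x 58 x 58 mm, origin under its middle
Things that resemble listed ones, but are neither listed nor needed, are in the scene too. Leave any brown look-alike of the nest alone. Leave any purple look-alike of the bezel alone.

How it is judged:
By the outcome, as a careful person would: the job done as asked, in the order asked, and still so for the second after the job is handed in, while the arm keeps its last pose, push and grip.
It also fails if it takes over 67 s, if anything falls off the work surface, if the arm or the gripper's body presses on something with over 40 N, if the wrist force passes 120 N, or if a joint passes its speed limit or range.

ROBOT

A 6-joint arm with a two-finger parallel gripper is mounted at the origin on the work surface. World frame = base frame: x ahead of the robot, y to its left, z up, the work surface at z = 0. Lengths are in m, angles in rad, forces in N, time in s.
With the tool pointing down it reaches from about 0.25 to 0.775 m from the base axis. Payload 4 kg.
Tool frame: the origin (TCP) lies midway between the tips of the shut fingers; the grasp point (between the pads) lies 19 mm behind it; z points along the fingers, y is the direction in which the jaws open and shut (so a half turn about z gives the same grasp; the last joint's range is limited). The gripper opens to 94 mm and grips with 3 to 60 N. Pads are 16 mm wide; open, the fingers measure 119 mm over their backs; the gripper's body (75 mm by 177 mm) begins 78 mm behind the grasp point.
Start: joints at [-1.434, 0.087, 1.371, -0, 1.684, -0.103], TCP at [0.131, -0.534, 0.206] pointing down, gripper open.
Joint ranges: [-3.1, 3.1], [-0.76, 2.03], [0.27, 2.55], [-1.08, 4.22], [0.17, 2.65], [-2.57, 2.57]. Speed limits (rad/s): [2.79, 2.79, 3.14, 3.14, 3.14, 3.14].

INTERFACE

Orientations are given as [roll, pitch, yaw] about the fixed x, y, z axes, in that order (R = Rz(yaw) Ry(pitch) Rx(roll)).
In Python, from bench import robot, cams gives the robot as it stands.
- The arm moves only by the tool step_arm, never from a script. Its argument "plan" is a list that holds one entry, the list of rows, each a list of 5 numbers: the shift along the world's x, y, z in mm, then the turn about the world's z in rad, then the opening in per cent of the stroke, from 0 (shut) to 100 (fully open). In form: [[[tx, ty, tz, turn, fingers], ...]]. A call has 1 to 8 rows; each row is the pose to reach, as a shift and turn from the pose commanded when the call began; what a row does not reach only later rows make up. A row lasts 1/12 s, in which the tool goes at most 41.7 mm and 7.16 degrees, less where a joint would pass 70% of its speed; a pose out of reach is approached as far as the arm can. A call with a gripper value outside its range is refused whole. The fingers move at their own pace and stop on an object; the grip force is fixed at half the most. Time passes only in rows, so rows that repeat a pose let the fingers close. It gives the time, the measured TCP pose, the force and the opening at its end, in the units of the state.
- robot.get_obs(): the state, without advancing time (a new reading comes with each control period).
- cams.snapshot(name): name is "scene" or "top"; returns a dict with "frame" (384x512x3 uint8, red, green, blue), "camera_matrix" (3x3 intrinsics, pixels), "origin" and "attitude" of the camera in the world. Camera axes: x right, y down, z forward; pixel columns grow to the right and rows downward; lengths in m; the calibration is good to about 2 mm. A picture is of the moment at which its call begins. There is no depth.
- robot.close_job(): hands the job in, once; it reports no verdict.
The state is a dict: "time": time; "joint_positions": joint angles; "qvel": joint speeds; "joint_torque": joint torques, N m; "tool_pos": TCP position; "ee_rot": TCP orientation; "wrist_force": force on the tool from outside, world axes, zero at the start; "wrist_torque": the same for the moment, N m; "width": finger opening in m.
Only numpy, scipy, OpenCV 4.12 (cv2) and the standard library are available. Lean on these libraries where they do the work, as an engineer would, in place of code of your own. Each camera call takes 0.05 s, during which the arm holds its last target. There are 200 camera calls.

## Working session

There is one attempt and no reset: what is moved stays moved. The work goes in short steps, Python scripts to look and compute and a tool call to move; the robot and the scene stay as the last step left them, time stands still between calls to the robot, and variables do not carry over. Pictures are saved under pics/ and viewed, about 8 in all and at most 12, crops included, and the job is handed in when it is done.

Besides the shell and the picture viewer there is one more tool, called as a command line: name --argument value ..., lists and objects as JSON in quotes. step_arm: Moves the arm, as the interface text tells. Its arguments: {"type":"object","properties":{"plan":{"type":"array"}},"required":["plan"]}

```bash
mkdir -p pics; ls
cat > h.py <<'E'
import numpy as np,cv2,json
from bench import robot,cams
def snap(n,f=None):
    s=cams.snapshot(n)
    if f: cv2.imwrite('pics/'+f,cv2.cvtColor(s['frame'],cv2.COLOR_RGB2BGR))
    return s
E
python3 - <<'E'
from h import *
for n in('scene','top'):
    s=snap(n,n+'0.png'); print(n,s['camera_matrix'],s['origin'],s['attitude'])
    np.save('pics/%s0.npy'%n,s['frame'])
o=robot.get_obs();print(o)
a=cv2.imread('pics/scene0.png');b=cv2.imread('pics/top0.png')
cv2.imwrite('pics/s2.png',cv2.resize(a,(800,600),interpolation=3));cv2.imwrite('pics/t2.png',cv2.resize(b,(800,600),interpolation=3))
E
```

```text
pics
scene [[373.93691493   0.         249.69607951]
 [  0.         373.93691493 188.48541781]
 [  0.           0.           1.        ]] [ 1.01629182 -0.22954214  0.90424514] [-2.52424239  0.00277962  1.13183854]
top [[394.7062677    0.         255.42373248]
 [  0.         394.7062677  190.1577502 ]
 [  0.           0.           1.        ]] [0.41875511 0.01118582 1.23330752] [-3.07433935  0.0074591  -1.55922042]
{'time': 0.1, 'joint_positions': array([-1.43405669e+00,  8.79196179e-02,  1.37207532e+00,  1.26289659e-05,
        1.68358473e+00, -1.03120683e-01]), 'qvel': array([ 0.00295273, -0.00053526, -0.00435397, -0.00060752, -0.0002316 ,
        0.00077641]), 'joint_torque': array([ 1.69841445e-03, -3.41251123e+01, -3.03302586e+01,  7.19826040e-02,
        3.04163934e-02, -1.00801908e-04]), 'tool_pos': array([ 0.130585  , -0.53378029,  0.20441426]), 'ee_rot': array([-3.13961749e+00, -2.17023294e-04,  2.39861511e-01]), 'wrist_force': array([0.09243958, 0.20160424, 0.43186014]), 'wrist_torque': array([-0.00682949,  0.00227288, -0.02900469]), 'width': 0.09426462434774457}
```

View pics/t2.png

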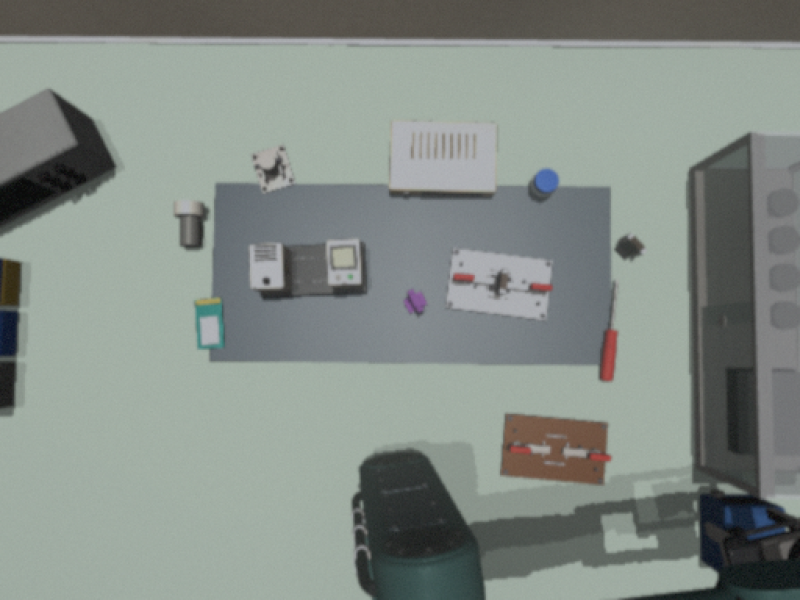

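View pics/s2.png

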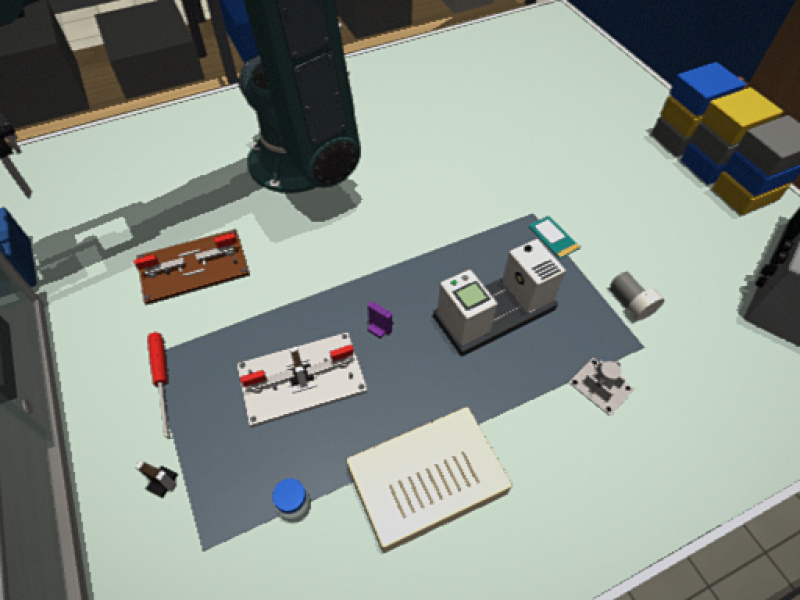

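The top view shows two nests: the aluminium one at (500,283), which fits the task, and a brown look-alike at (555,448). There are three bezels: smoky in the nest at (500,283), smoky on the counter at (629,247), which is the spare, and purple at (416,302). The target is the one in the aluminium nest. The meter is at (305,268). Next I'll measure and confirm with one crop.

```bash
cat >> h.py <<'E'
from scipy.spatial.transform import Rotation as Ro
CAM={}
def cam(n,s=None):
    if s is not None: CAM[n]=(s['camera_matrix'],np.array(s['origin']),np.array(s['attitude']))
    return CAM[n]
def ray(s,uv,z):
    uv=np.atleast_2d(np.float64(uv)); R=Ro.from_euler('xyz',s['attitude']).as_matrix()
    d=np.c_[uv,np.ones(len(uv))]@np.linalg.inv(s['camera_matrix']).T@R.T
    o=np.array(s['origin']); return o+d*((z-o[2])/d[:,2:])
def proj(s,P):
    R=Ro.from_euler('xyz',s['attitude']).as_matrix()
    c=(np.atleast_2d(P)-s['origin'])@R; q=c@s['camera_matrix'].T; return q[:,:2]/q[:,2:]
def red(s):
    h=cv2.cvtColor(s['frame'],cv2.COLOR_RGB2HSV)
    return (((h[...,0]<8)|(h[...,0]>172))&(h[...,1]>140)&(h[...,2]>60)).astype(np.uint8)
def blobs(m,amin):
    n,l,st,c=cv2.connectedComponentsWithStats(m); return [(i,st[i],c[i],l) for i in range(1,n) if st[i,4]>=amin]
E
python3 - <<'E'
from h import *
T=snap('top');S=snap('scene')
for nm,s in(('top',T),('scene',S)):
    print(nm,'robot TCP px',proj(s,robot.get_obs()['tool_pos']))
    for i,st,c,l in blobs(red(s),25):
        ys,xs=np.nonzero(l==i); P=ray(s,np.c_[xs,ys],0.055)[:,:2]
        (cx,cy),(w,h),a=cv2.minAreaRect((P*1000).astype(np.float32))
        u=np.linalg.svd(P-P.mean(0),full_matrices=False)[2][0]
        print(st,c,'mean',P.mean(0).round(4),'rect',round(cx),round(cy),round(w),round(h),'axis deg',np.degrees(np.arctan2(u[1],u[0])).round(1))
# plate & meter bright in mat region
for nm,s in(('top',T),('scene',S)):
    h=cv2.cvtColor(s['frame'],cv2.COLOR_RGB2HSV); m=((h[...,1]<40)&(h[...,2]>130)).astype(np.uint8)
    for i,st,c,l in blobs(m,150):
        cn=max(cv2.findContours((l==i).astype(np.uint8),0,1)[0],key=cv2.contourArea)
        if st[4]>6000: continue
        r=cv2.minAreaRect(cn); 
        for z in(.012,.115):
            q=ray(s,cv2.boxPoints(r),z)[:,:2]
            print(nm,st,'z',z,'cent',q.mean(0).round(4),'sides',np.linalg.norm(q[1]-q[0]).round(3),np.linalg.norm(q[2]-q[1]).round(3),'dir',np.degrees(np.arctan2(*(q[1]-q[0])[::-1])).round(1))
a=T['frame'][140:215,275:365];b=T['frame'][140:215,145:245]
c=S['frame'][205:280,145:240];d=S['frame'][140:230,270:370]
g=lambda x:cv2.resize(x,(400,300),interpolation=cv2.INTER_CUBIC)
cv2.imwrite('pics/crop1.png',np.vstack([np.hstack([g(a),g(b)]),np.hstack([g(c),g(d)])])[...,::-1])
E
```

```text
top robot TCP px [[471.76106867 332.96083031]]
[386 212   8  30 130] [389.82307692 226.75384615] mean [ 0.3937 -0.379 ] rect 394 -378 16 86 axis deg 173.3
[327 286  12   4  27] [332.96296296 287.74074074] mean [ 0.2131 -0.2103] rect 213 -209 33 8 axis deg -95.0
[378 291  12   4  35] [383.22857143 292.4       ] mean [ 0.2015 -0.3575] rect 201 -358 9 32 axis deg -95.0
scene robot TCP px [[ -3.21068116 133.1194654 ]]
[137 149  15  10  99] [144.06060606 153.3030303 ] mean [ 0.2181 -0.2061] rect 218 -207 40 29 axis deg -97.8
[ 86 163  15  10  99] [ 93.25252525 167.12121212] mean [ 0.2065 -0.3544] rect 206 -355 39 28 axis deg -104.5
[ 95 213  12  34 293] [100.34812287 228.96587031] mean [ 0.4204 -0.3798] rect 420 -380 24 103 axis deg -5.6
[211 221  15  10  93] [218.43010753 225.38709677] mean [ 0.5414 -0.0991] rect 542 -98 38 19 axis deg -89.3
[154 237  16  10 103] [161.6407767  241.78640777] mean [ 0.5242 -0.2473] rect 524 -248 38 20 axis deg -99.4
top [159 155  22  30 562] z 0.012 cent [0.5626 0.2899] sides 0.066 0.091 dir -89.4
top [159 155  22  30 562] z 0.115 cent [0.5505 0.2664] side
[... 1220 characters left out ...]
ir 97.1
scene [326 153  36  29 465] z 0.012 cent [0.4882 0.3316] sides 0.076 0.112 dir 109.8
scene [326 153  36  29 465] z 0.115 cent [0.5492 0.2668] sides 0.068 0.099 dir 109.8
scene [282 172  36  32 355] z 0.012 cent [0.4984 0.1719] sides 0.074 0.108 dir 106.6
scene [282 172  36  32 355] z 0.115 cent [0.5582 0.1255] sides 0.066 0.095 dir 106.6
scene [152 213  74  34 940] z 0.012 cent [ 0.5005 -0.1687] sides 0.203 0.062 dir 83.4
scene [152 213  74  34 940] z 0.115 cent [ 0.56   -0.1758] sides 0.18 0.055 dir 83.4
scene [ 155  226   80   46 1408] z 0.012 cent [ 0.5544 -0.1766] sides 0.208 0.073 dir 84.5
scene [ 155  226   80   46 1408] z 0.115 cent [ 0.6077 -0.1827] sides 0.184 0.065 dir 84.5
```

View pics/crop1.png

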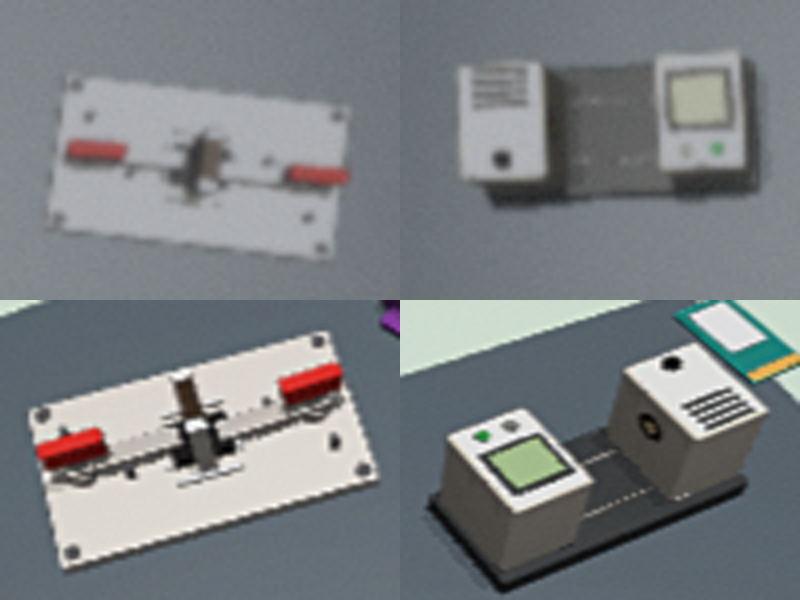

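The crops confirm the aluminium nest with the smoky bezel. The red wings run along the nest's long axis, and the meter has two housings. Next come corner fits for the plate and the housings.

Run:
```python
from h import *
T=snap('top');S=snap('scene')
def fit(s,roi,z,thr,nm,col=None):
    x0,y0,x1,y1=roi; f=s['frame'][y0:y1,x0:x1]; f=cv2.resize(f,None,fx=4,fy=4,interpolation=cv2.INTER_CUBIC)
    g=f.max(2); m=(g>thr).astype(np.uint8); m=cv2.morphologyEx(m,cv2.MORPH_CLOSE,np.ones((25,25)))
    cn=max(cv2.findContours(m,0,1)[0],key=cv2.contourArea)
    pts=(cn[:,0]+.5)/4-.5+[x0,y0]
    P=ray(s,pts,z)[:,:2]*1000
    r=cv2.minAreaRect(P.astype(np.float32)); q=cv2.boxPoints(r)
    print(nm,'thr',thr,'c',np.round(r[0],1),'size',np.round(r[1],1),'ang',round(r[2],1))
for t in(130,140,150): fit(T,(280,150,360,212),.012,t,'T plate')
for t in(130,150,170): fit(S,(145,205,240,278),.012,t,'S plate')
for t in(130,145,160): fit(T,(155,150,185,190),.115,t,'T lamp');fit(T,(205,148,235,187),.115,t,'T sens')
for t in(170,190): fit(S,(323,150,366,200),.115,t,'S lamp');fit(S,(278,170,320,215),.115,t,'S sens')
for t in(110,120,130):
  x0,y0,x1,y1=285,160,358,192; f=cv2.resize(T['frame'][y0:y1,x0:x1],None,fx=4,fy=4,interpolation=cv2.INTER_CUBIC).astype(int)
  m=((f[...,0]-f[...,1:].max(2))>t-80).astype(np.uint8)
  for i,st,c,l in blobs(m,60):
    ys,xs=np.nonzero(l==i);P=ray(T,np.c_[xs+.5,ys+.5]/4-.5+[x0,y0],.06)[:,:2]*1000
    r=cv2.minAreaRect(P.astype(np.float32)); u=np.linalg.svd(P-P.mean(0),full_matrices=False)[2][0]
    print('T wing',P.mean(0).round(1),'c',np.round(r[0],1),np.round(r[1],1),np.degrees(np.arctan2(u[1],u[0])).round(1))
```

```text
T plate thr 130 c [ 533.5 -168.8] size [192.5 231.1] ang 0.6
T plate thr 140 c [ 524.5 -168.2] size [175.2 229.1] ang 0.4
T plate thr 150 c [ 530.8 -176.9] size [202.9 121.8] ang 83.2
S plate thr 130 c [ 529.6 -172.9] size [202.9 122.3] ang 83.3
S plate thr 150 c [ 529.7 -173. ] size [201.4 121.2] ang 83.3
S plate thr 170 c [ 530.  -173.1] size [200.3 120.2] ang 83.3
T lamp thr 130 c [551.  266.1] size [86.4 62.5] ang 3.1
T sens thr 130 c [565.7 124.1] size [98.4 85.3] ang 0.6
T lamp thr 145 c [549.9 265.7] size [82.4 60. ] ang 2.6
T sens thr 145 c [559.5 123.9] size [83.6 60. ] ang 4.2
T lamp thr 160 c [549.8 265.4] size [79.3 58. ] ang 2.9
T sens thr 160 c [559.1 123.7] size [80.8 57.9] ang 3.9
S lamp thr 170 c [544.  295.9] size [ 90.6 121.1] ang 4.4
S sens thr 170 c [557.  127.5] size [93.9 66.2] ang 4.4
S lamp thr 190 c [547.1 296.3] size [ 82.8 121.5] ang 5.8
S sens thr 190 c [557.1 127.2] size [92.6 64.7] ang 4.5
T wing [ 538.4 -101. ] c [ 538.4 -101.2] [38.4 13. ] -93.3
T wing [ 521.2 -249.6] c [ 520.9 -249.7] [40.3 13.4] -94.0
T wing [ 538.5 -100.8] c [ 538.5 -100.9] [37.5 11.5] -93.1
T wing [ 521.2 -249.8] c [ 520.9 -249.7] [38.9 11.9] -94.4
T wing [ 538.5 -100.8] c [ 538.5 -100.9] [36.  10.1] -93.1
T wing [ 521.2 -249.8] c [ 520.9 -249.7] [37.4 10.4] -94.6
```

Nest centre is about (530,-175) mm, rotated -6.7°. The knob axes are near (538.6,-100.7) and (521.1,-249.6), with the wings at about 86.7° and 85.6°. The beam is near (555,195) at yaw about 3.8°. I'll go to the right knob first, with tool yaw 1.494.

step_arm --plan '[[[32,23,0,0.12,45],[64,47,0,0.24,45],[96,70,0,0.36,45],[128,94,0,0.48,45],[160,117,0,0.6,45],[192,141,0,0.72,45],[224,164,0,0.84,45],[256,188,0,0.96,45]]]'

```text
time: 0.97
tool_pos: [0.3879, -0.345, 0.2056]
ee_rot: [3.141, 0.0, 1.205]
wrist_force: [0.5, -1.0, 0.5]
width: 0.0444
```

step_arm --plan '[[[32,23,0,0.1,45],[64,47,-10,0.2,45],[96,70,-30,0.294,45],[115,84,-50,0.294,45],[134,96,-66,0.294,45],[134,96,-66,0.294,45],[134,96,-66,0.294,45],[134,96,-66,0.294,45]]]'

```text
time: 1.63
tool_pos: [0.5204, -0.2509, 0.1402]
ee_rot: [3.141, 0.001, 1.494]
wrist_force: [-0.6, 0.1, 1.2]
width: 0.0423
```

step_arm --plan '[[[1,1,-30,0,45],[1,1,-60,0,45],[1,1,-85,0,45],[1,1,-95,0,45],[1,1,-105,0,45],[1,1,-105,0,45]]]'

```text
time: 2.13
tool_pos: [0.5207, -0.2499, 0.0339]
ee_rot: [-3.14, -0.0, 1.492]
wrist_force: [0.1, -0.8, 0.4]
width: 0.0425
```

Run:
```python
from h import *
S=snap('scene');T=snap('top')
g=lambda x:cv2.resize(x,(400,320),interpolation=cv2.INTER_CUBIC)
cv2.imwrite('pics/c2.png',np.hstack([g(S['frame'][195:275,140:240]),g(T['frame'][135:215,270:370])])[...,::-1])
o=robot.get_obs();print(o['tool_pos'],o['wrist_force'],o['width'])
```

```text
[ 0.52232445 -0.25031881  0.03623678] [-0.46325382 -0.39820581  0.85503186] 0.04270904666932429
```

View pics/c2.png

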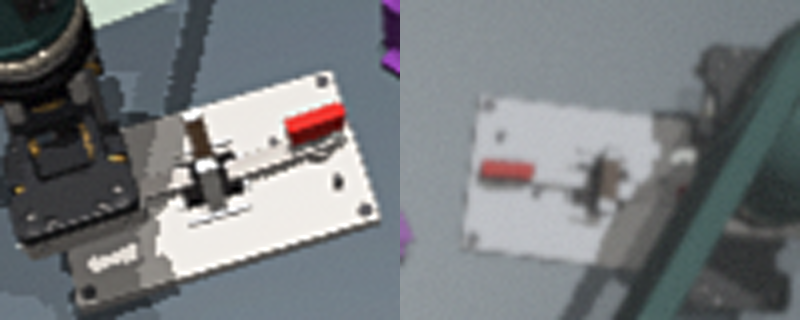

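The gripper sits over the right wing with the bezel untouched and no contact force. Closing.

step_arm --plan '[[[0,0,0,0,30],[0,0,0,0,20],[0,0,0,0,5],[0,0,0,0,5],[0,0,0,0,5],[0,0,0,0,5],[0,0,0,0,5],[0,0,0,0,5]]]'

```text
time: 2.9
tool_pos: [0.5206, -0.2493, 0.035]
ee_rot: [-3.14, 0.0, 1.494]
wrist_force: [-4.0, 1.1, 6.0]
width: 0.0118
```

step_arm --plan '[[[0,0,0,0.12,5],[0,0,0,0.24,5],[0,0,0,0.36,5],[0,0,0,0.48,5],[0,0,0,0.6,5],[0,0,0,0.72,5],[0,0,0,0.84,5],[0,0,0,0.96,5]]]'

```text
time: 3.57
tool_pos: [0.5209, -0.2492, 0.035]
ee_rot: [-3.141, -0.001, 2.46]
wrist_force: [-3.9, 1.1, 4.3]
width: 0.0119
```

step_arm --plan '[[[0,0,0,0.1,5],[0,0,0,0.2,5],[0,0,0,0.3,5],[0,0,0,0.36,5],[0,0,0,0.36,5],[0,0,0,0.36,5]]]'

```text
time: 4.07
tool_pos: [0.5209, -0.2491, 0.035]
ee_rot: [-3.142, -0.001, 2.814]
wrist_force: [-4.6, 0.3, 4.1]
width: 0.0119
```

```bash
python3 -c "
from h import *
o=robot.get_obs();print(o['tool_pos'],o['ee_rot'],o['wrist_force'],o['wrist_torque'],o['width'])"
```

```text
[ 0.52093433 -0.24905454  0.03500728] [-3.14151884e+00 -1.48295344e-03  2.81419243e+00] [-4.58596542  0.29346293  4.08458697] [0.18064763 0.62156827 0.05237695] 0.011880556708706542
```

Torque is still only friction (0.05 N·m), so I'll continue to the stop.

step_arm --plan '[[[0,0,0,0.02,5],[0,0,0,0.04,5],[0,0,0,0.04,5],[0,0,0,0.04,5]]]'

```text
time: 4.4
tool_pos: [0.521, -0.249, 0.035]
ee_rot: [3.142, -0.001, 2.854]
wrist_force: [-4.3, 1.5, 5.3]
width: 0.0118
```

```bash
python3 -c "
from h import *
o=robot.get_obs();print(o['ee_rot'],o['wrist_force'],o['wrist_torque'],o['width'])"
```

```text
[ 3.14155751e+00 -1.38774363e-03  2.85405015e+00] [-4.3336004   1.52638075  5.29441724] [0.15914987 0.7491201  0.01099523] 0.011826667769131742
```

step_arm --plan '[[[0,0,0,0.02,5],[0,0,0,0.03,5],[0,0,0,0.03,5],[0,0,0,0.03,5]]]'

```text
time: 4.73
tool_pos: [0.521, -0.249, 0.035]
ee_rot: [3.141, -0.001, 2.883]
wrist_force: [-5.1, 1.4, 4.7]
width: 0.0122
```

```bash
python3 -c "
from h import *
o=robot.get_obs();print(o['ee_rot'],o['wrist_force'],o['wrist_torque'],o['width'])"
```

```text
[ 3.14122024e+00 -1.38798011e-03  2.88266834e+00] [-5.14560876  1.38254604  4.67205532] [ 0.18143627  0.59534948 -0.40954278] 0.012242877444709133
```

The stop is reached: torque is -0.41 N·m at yaw 2.88, and the stop was predicted at 2.854. Releasing and moving to the left knob.

step_arm --plan '[[[0,0,0,0,35],[0,0,0,0,35],[0,0,0,0,35],[0,0,0,0,35],[0,0,20,0,35],[0,0,55,0,35],[0,0,85,0,35],[0,0,85,-0.1,35]]]'

```text
time: 5.4
tool_pos: [0.5254, -0.2514, 0.1273]
ee_rot: [-3.139, 0.013, 2.783]
wrist_force: [1.3, -0.7, 0.9]
width: 0.0327
```

step_arm --plan '[[[0,0,0,-0.12,40],[2,20,0,-0.24,45],[4,40,0,-0.36,45],[7,60,0,-0.48,45],[9,80,0,-0.6,45],[12,100,0,-0.72,45],[14,120,0,-0.84,45],[17,140,0,-0.96,45]]]'

```text
time: 6.07
tool_pos: [0.5388, -0.1082, 0.1194]
ee_rot: [3.141, -0.0, 1.818]
wrist_force: [-0.2, 1.0, -0.8]
width: 0.0421
```

step_arm --plan '[[[1,5,0,-0.12,45],[1,8,0,-0.24,45],[1,8,0,-0.311,45],[1,8,0,-0.311,45],[1,8,0,-0.311,45]]]'

```text
time: 6.48
tool_pos: [0.5397, -0.1012, 0.1194]
ee_rot: [3.141, -0.0, 1.515]
wrist_force: [-0.4, -0.2, 0.6]
width: 0.0422
```

Run:
```python
from h import *
S=snap('scene');T=snap('top')
g=lambda x:cv2.resize(x,(400,320),interpolation=cv2.INTER_CUBIC)
cv2.imwrite('pics/c3.png',np.hstack([g(S['frame'][195:275,140:240]),g(T['frame'][135:215,270:370])])[...,::-1])
o=robot.get_obs();print(o['tool_pos'],o['ee_rot'],o['wrist_force'],o['width'])
```

```text
[ 0.53965723 -0.1014009   0.11936602] [ 3.14154426e+00 -3.05363549e-05  1.51412101e+00] [ 0.46775215 -0.3185441   1.56347135] 0.04229529701020122
```

View pics/c3.png

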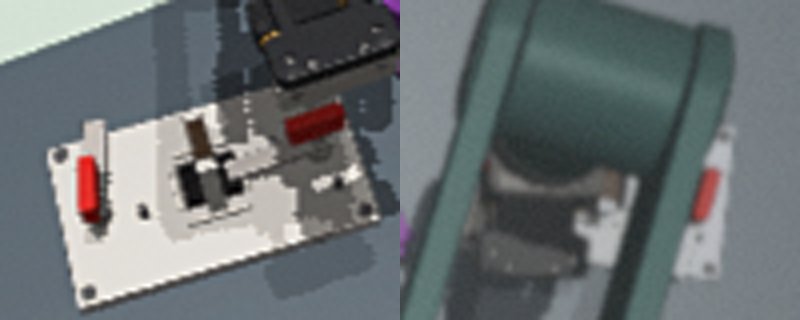

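The right knob is now open (wing at about (88,188) in the crop, toe pointing towards -x). The gripper is over the left wing. Descending.

step_arm --plan '[[[-1,0,-30,0,45],[-1,0,-55,0,45],[-1,0,-72,0,45],[-1,0,-84,0,45],[-1,0,-84,0,45],[-1,0,-84,0,25],[-1,0,-84,0,5],[-1,0,-84,0,5]]]'

```text
time: 7.25
tool_pos: [0.54, -0.1017, 0.0374]
ee_rot: [3.138, 0.001, 1.513]
wrist_force: [0.0, -0.5, -0.4]
width: 0.0258
```

step_arm --plan '[[[0,0,0,0,5],[0,0,0,0,5],[0,0,0,0,5],[0,0,0,0,5],[0,0,0,0,5]]]'

```text
time: 7.67
tool_pos: [0.5379, -0.1014, 0.0367]
ee_rot: [-3.14, 0.001, 1.513]
wrist_force: [-4.6, -0.5, 6.0]
width: 0.0117
```

step_arm --plan '[[[0,0,0,0.12,5],[0,0,0,0.24,5],[0,0,0,0.36,5],[0,0,0,0.48,5],[0,0,0,0.6,5],[0,0,0,0.72,5],[0,0,0,0.84,5],[0,0,0,0.96,5]]]'

```text
time: 8.33
tool_pos: [0.5391, -0.1009, 0.0367]
ee_rot: [3.14, 0.001, 2.479]
wrist_force: [-2.0, 1.8, 2.6]
width: 0.012
```

step_arm --plan '[[[0,0,0,0.1,5],[0,0,0,0.2,5],[0,0,0,0.3,5],[0,0,0,0.34,5],[0,0,0,0.37,5],[0,0,0,0.38,5],[0,0,0,0.38,5],[0,0,0,0.38,5]]]'

```text
time: 9.0
tool_pos: [0.5393, -0.1004, 0.0366]
ee_rot: [3.14, 0.001, 2.853]
wrist_force: [-1.0, 4.2, 4.9]
width: 0.0119
```

```bash
python3 -c "
from h import *
o=robot.get_obs();print(o['tool_pos'],o['ee_rot'],o['wrist_force'],o['wrist_torque'],o['width'])"
```

```text
[ 0.53932997 -0.10042224  0.03663644] [3.13969516e+00 1.38390303e-03 2.85250220e+00] [-0.96941774  4.18543744  4.87558804] [0.68119617 0.19926603 0.01871808] 0.011851025963068928
```

step_arm --plan '[[[0,0,0,0.015,5],[0,0,0,0.03,5],[0,0,0,0.03,5],[0,0,0,0.03,5]]]'

```text
time: 9.33
tool_pos: [0.5393, -0.1004, 0.0366]
ee_rot: [3.139, 0.001, 2.881]
wrist_force: [-1.7, 4.6, 6.4]
width: 0.0117
```

```bash
python3 -c "
from h import *
o=robot.get_obs();print(o['tool_pos'],o['ee_rot'],o['wrist_force'],o['wrist_torque'],o['width'])"
```

```text
[ 0.53932793 -0.10042684  0.03664687] [3.13938415e+00 1.42740029e-03 2.88107035e+00] [-1.65479203  4.58424208  6.42475172] [ 0.68659247  0.11216845 -0.41450436] 0.011745819305144846
```

Left knob is at its stop too (-0.41 N·m). I'll release, raise, back away and check with a picture, then go over the bezel at (530.2,-174.7) with yaw 1.45.

step_arm --plan '[[[0,0,0,0,35],[0,0,0,0,35],[0,0,0,0,35],[0,0,0,0,35],[0,0,20,0,35],[0,0,55,0,35],[0,0,85,0,35],[0,0,114,-0.1,50]]]'

```text
time: 10.0
tool_pos: [0.5384, -0.1015, 0.1506]
ee_rot: [-3.141, -0.0, 2.781]
wrist_force: [-0.0, 1.2, -0.4]
width: 0.0365
```

step_arm --plan '[[[0,0,20,-0.12,60],[0,0,20,-0.24,100],[0,0,20,-0.36,100],[0,0,20,-0.48,100],[0,0,20,-0.6,100],[0,0,20,-0.72,100],[0,0,20,-0.84,100],[0,0,20,-0.96,100]]]'

```text
time: 10.67
tool_pos: [0.5385, -0.1015, 0.1691]
ee_rot: [-3.141, 0.0, 1.817]
wrist_force: [0.0, 0.5, 0.1]
width: 0.0897
```

step_arm --plan '[[[-2,20,0,-0.12,100],[-10,50,0,-0.24,100],[-10,90,0,-0.36,100],[-10,120,0,-0.372,100],[-10,150,0,-0.372,100],[-10,150,0,-0.372,100],[-10,150,0,-0.372,100]]]'

```text
time: 11.25
tool_pos: [0.5285, 0.0497, 0.1692]
ee_rot: [-3.141, 0.001, 1.454]
wrist_force: [-0.6, -0.0, 0.3]
width: 0.0943
```

Run:
```python
from h import *
S=snap('scene');T=snap('top')
g=lambda x:cv2.resize(x,(400,320),interpolation=cv2.INTER_CUBIC)
cv2.imwrite('pics/c4.png',np.hstack([g(S['frame'][195:275,140:240]),g(T['frame'][145:209,280:360])])[...,::-1])
o=robot.get_obs();print(o['tool_pos'],o['ee_rot'],o['wrist_force'],o['width'])
for nm,s in(('T',T),('S',S)):
  for i,st,c,l in blobs(red(s),25):
    ys,xs=np.nonzero(l==i);P=ray(s,np.c_[xs,ys],.06 if nm=='T' else .055)[:,:2]*1000
    u=np.linalg.svd(P-P.mean(0),full_matrices=False)[2][0]
    print(nm,c,P.mean(0).round(1),np.degrees(np.arctan2(u[1],u[0])).round(1))
```

```text
[0.52863773 0.04793164 0.16924516] [-3.14145546e+00  9.60687289e-04  1.45039139e+00] [ 0.01524401 -0.26690002  0.02030717] 0.0940538004837566
T [389.80952381 227.02380952] [ 393.  -377.3] 173.7
T [382.96666667 292.1       ] [ 203.3 -355.2] -93.9
S [143.87755102 153.29591837] [ 217.9 -206.5] -93.1
S [ 93.4040404  167.14141414] [ 206.7 -354. ] -104.4
S [100.34589041 228.91438356] [ 420.3 -379.8] -5.5
S [218.38596491 225.45614035] [541.5 -99.3] -16.6
S [161.97333333 241.96      ] [ 524.9 -246.7] -13.0
```

View pics/c4.png

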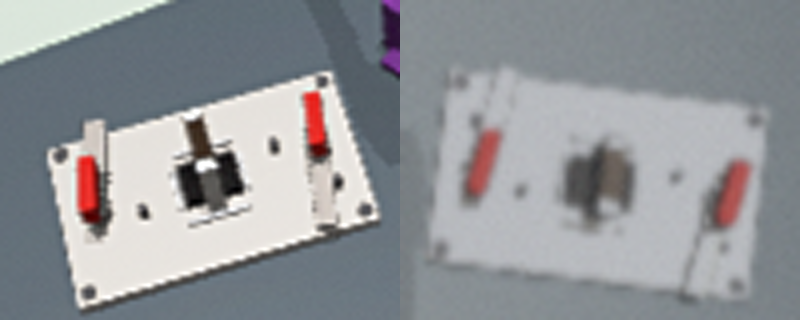

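Both knobs are open and symmetric, and the bezel still stands in its fences. Going over the bezel.

step_arm --plan '[[[0,-35,0,0,100],[0,-75,0,0,100],[1,-115,0,0,100],[1,-155,0,0,100],[1,-190,0,0,100],[1,-223,0,0,100],[1,-223,0,0,100],[1,-223,0,0,100]]]'

```text
time: 12.02
tool_pos: [0.5288, -0.1774, 0.169]
ee_rot: [-3.141, -0.0, 1.445]
wrist_force: [-0.3, 0.5, -0.7]
width: 0.0941
```

step_arm --plan '[[[0,0,0,0,100],[0,0,0,0,100]]]'

```text
time: 12.18
tool_pos: [0.5294, -0.1739, 0.1695]
ee_rot: [-3.142, -0.0, 1.451]
wrist_force: [-0.5, 1.2, 0.5]
width: 0.0937
```

step_arm --plan '[[[1,-1,-35,0,100],[1,-1,-70,0,100],[1,-1,-95,0,100],[1,-1,-115,0,100],[1,-1,-128,0,100],[1,-1,-137,0,100],[1,-1,-137,0,100],[1,-1,-137,0,90]]]'

```text
time: 12.85
tool_pos: [0.5308, -0.1745, 0.0327]
ee_rot: [3.141, -0.0, 1.452]
wrist_force: [-0.4, 0.2, -0.6]
width: 0.0902
```

step_arm --plan '[[[0,0,0,0,75],[0,0,0,0,65],[0,0,0,0,58],[0,0,0,0,54],[0,0,0,0,52]]]'

```text
time: 13.27
tool_pos: [0.5309, -0.1755, 0.0331]
ee_rot: [3.14, 0.0, 1.451]
wrist_force: [-0.5, 0.1, -0.3]
width: 0.0569
```

Run:
```python
from h import *
S=snap('scene')
cv2.imwrite('pics/c5.png',cv2.resize(S['frame'][195:275,140:240],(800,600),interpolation=cv2.INTER_CUBIC)[...,::-1])
o=robot.get_obs();print(o['tool_pos'],o['ee_rot'],o['wrist_force'],o['width'])
```

```text
[ 0.53083378 -0.17543318  0.03293165] [3.14078407e+00 1.87171209e-04 1.45066995e+00] [-0.00634191  0.31721583  0.07992736] 0.05362124242648855
```

View pics/c5.png

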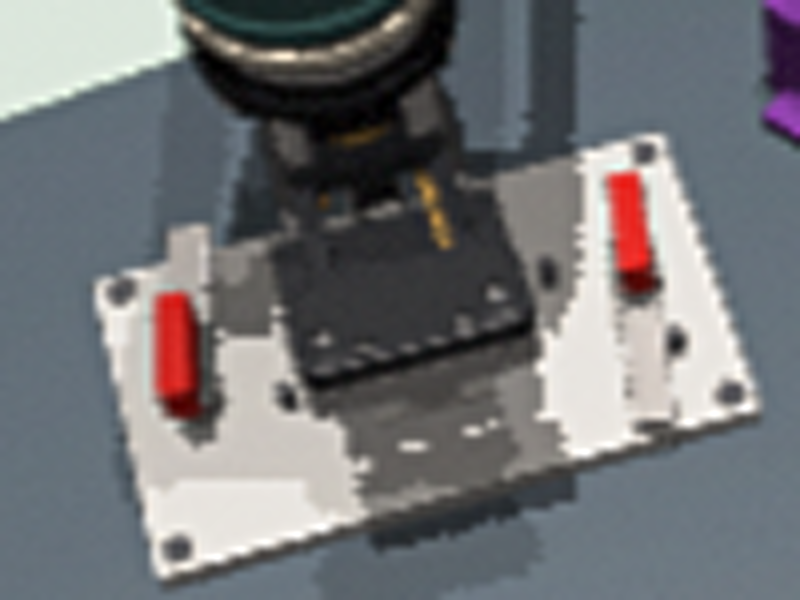

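The gripper body hides the bezel, but it is aligned with the nest and there is no contact force. Closing now. The ribs should stop the fingers at about 46 mm.

step_arm --plan '[[[0,0,0,0,51],[0,0,0,0,49],[0,0,0,0,47],[0,0,0,0,45],[0,0,0,0,40],[0,0,0,0,35],[0,0,0,0,35],[0,0,0,0,35]]]'

```text
time: 13.98
tool_pos: [0.5306, -0.1753, 0.0325]
ee_rot: [-3.142, 0.0, 1.451]
wrist_force: [-0.9, -0.2, 0.5]
width: 0.0462
```

step_arm --plan '[[[0,0,2,0,35],[0,0,6,0,35],[0,0,12,0,35],[0,0,25,0,35],[0,0,45,0,35],[0,0,70,0,35],[0,0,100,0,35],[0,0,130,0,35]]]'

```text
time: 14.65
tool_pos: [0.5303, -0.1751, 0.1638]
ee_rot: [-3.141, -0.0, 1.451]
wrist_force: [-0.3, -0.6, -0.3]
width: 0.046
```

The bezel is held (46 mm) and lifted. From the start images, one refinement of the meter pose.

Run:
```python
from h import *
S=snap('scene');T=snap('top')
F={'S':(S,np.load('pics/scene0.npy')),'T':(T,np.load('pics/top0.npy'))}
def fit(k,roi,thr):
    s,f=F[k];x0,y0,x1,y1=roi
    f=cv2.resize(f[y0:y1,x0:x1],None,fx=4,fy=4,interpolation=cv2.INTER_CUBIC)
    m=(f.min(2)>thr).astype(np.uint8)
    i,st,c,l=max(blobs(m,50),key=lambda b:b[1][4])
    cn=cv2.convexHull(max(cv2.findContours((l==i).astype(np.uint8),0,1)[0],key=cv2.contourArea))
    P=ray(s,(cn[:,0]+.5)/4-.5+[x0,y0],.115)[:,:2]*1000
    r=cv2.minAreaRect(P.astype(np.float32)); print(k,thr,np.round(r[0],1),np.round(r[1],1),round(r[2],1)); return np.array(r[0])
for k,ra,rb,ts in(('T',(150,148,190,192),(203,146,240,190),(135,145,155)),('S',(320,150,366,200),(275,168,322,220),(180,195,210))):
  for t in ts:
    a=fit(k,ra,t);b=fit(k,rb,t);d=a-b;print('  mid',((a+b)/2).round(1),'dist',np.linalg.norm(d).round(1),'yaw',np.degrees(np.arctan2(-d[0],d[1])).round(2))
```

```text
T 135 [550.  265.6] [83.1 61.2] 2.4
T 135 [559.6 124.1] [84.8 61.2] 3.8
  mid [554.8 194.9] dist 141.9 yaw 3.85
T 145 [549.6 265.7] [81.3 59.7] 2.8
T 145 [559.2 123.8] [82.7 59.5] 3.8
  mid [554.4 194.8] dist 142.2 yaw 3.87
T 155 [549.8 265.4] [79.6 57.8] 2.6
T 155 [540.6 122.4] [42.9 57.7] 2.6
  mid [545.2 193.9] dist 143.3 yaw -3.66
S 180 [550.1 266.8] [81.8 59.1] 3.6
S 180 [559.1 125.3] [81.7 59.1] 3.4
  mid [554.6 196. ] dist 141.8 yaw 3.65
S 195 [550.  266.8] [81.  57.8] 3.6
S 195 [559.  125.4] [80.8 58.1] 3.7
  mid [554.5 196.1] dist 141.7 yaw 3.63
S 210 [550.  266.8] [79.3 56.7] 3.7
S 210 [559.2 125.3] [79.9 56.8] 3.7
  mid [554.6 196. ] dist 141.8 yaw 3.7
```

step_arm --plan '[[[2,35,20,0.01,35],[5,70,25,0.03,35],[8,105,25,0.06,35],[10,140,25,0.09,35],[13,175,25,0.12,35],[15,210,25,0.15,35],[18,245,25,0.18,35],[20,280,25,0.186,35]]]'

```text
time: 15.42
tool_pos: [0.5502, 0.1065, 0.1867]
ee_rot: [-3.141, -0.0, 1.638]
wrist_force: [0.5, 0.3, -0.4]
width: 0.046
```

Both views agree: beam at (554.7,195.5), yaw 0.065. Moving above the gap.

step_arm --plan '[[[1,30,0,0,35],[3,60,0,0,35],[4,82,0,0,35],[4,90,0,0,35],[4,90,0,0,35],[4,90,0,0,35],[4,90,0,0,35]]]'

```text
time: 16.0
tool_pos: [0.5547, 0.1933, 0.1873]
ee_rot: [-3.141, 0.001, 1.635]
wrist_force: [0.7, -0.0, -1.2]
width: 0.0458
```

Run:
```python
from h import *
S=snap('scene')
cv2.imwrite('pics/c6.png',cv2.resize(S['frame'][100:220,250:410],(800,600),interpolation=cv2.INTER_CUBIC)[...,::-1])
for _ in range(3):
    snap('scene');o=robot.get_obs();print(o['tool_pos'].round(4),o['ee_rot'].round(4),o['wrist_force'].round(1),o['width'])
```

```text
[0.5548 0.1932 0.1876] [3.1415e+00 5.0000e-04 1.6347e+00] [ 0.3 -1.1 -0.6] 0.045660546308674665
[0.5548 0.1933 0.1876] [3.1413e+00 3.0000e-04 1.6348e+00] [-0.7 -0.3 -1.1] 0.045932288740715
[0.5548 0.1935 0.1877] [3.1412e+00 1.0000e-04 1.6350e+00] [ 0.1  0.1 -1.8] 0.045927038136535314
```

View pics/c6.png

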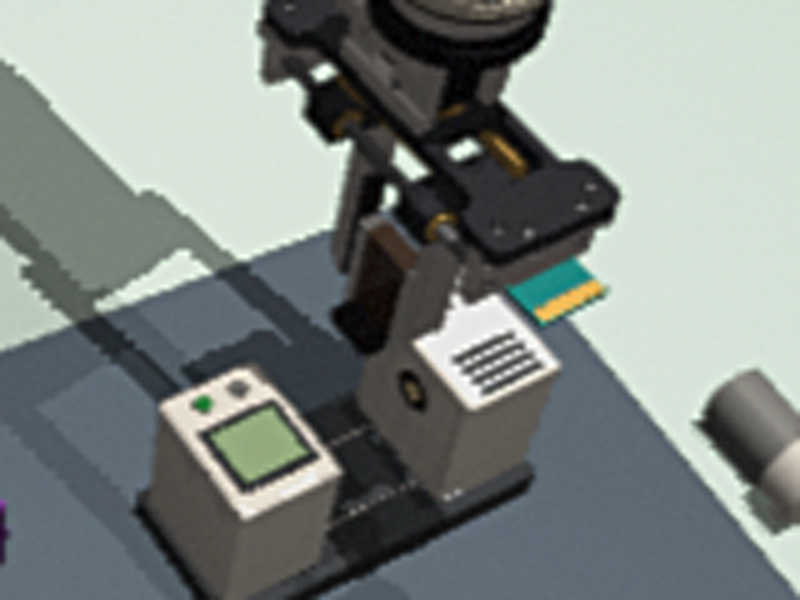

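The bezel is upright in the jaws, gripped at the ribs, above the gap. Descending slowly to TCP z 67.5.

step_arm --plan '[[[0,2,-10,0,35],[0,2,-30,0,35],[0,2,-50,0,35],[0,2,-70,0,35],[0,2,-90,0,35],[0,2,-105,0,35],[0,2,-115,0,35],[0,2,-120,0,35]]]'

```text
time: 16.87
tool_pos: [0.5533, 0.1962, 0.065]
ee_rot: [-3.138, 0.001, 1.636]
wrist_force: [-0.4, -0.5, 0.2]
width: 0.0459
```

step_arm --plan '[[[0,0,0,0,35],[0,0,0,0,35],[0,0,0,0,35],[0,0,0,0,35],[0,0,0,0,35],[0,0,0,0,35]]]'

```text
time: 17.37
tool_pos: [0.5551, 0.1969, 0.0683]
ee_rot: [3.14, -0.0, 1.637]
wrist_force: [-0.2, 0.1, -0.1]
width: 0.0459
```

Run:
```python
from h import *
S=snap('scene');T=snap('top')
F=S['frame'].copy()
cv2.imwrite('pics/c7.png',np.hstack([cv2.resize(F[120:210,270:370],(400,360),interpolation=cv2.INTER_CUBIC),cv2.resize(T['frame'][120:210,145:245],(400,360),interpolation=cv2.INTER_CUBIC)])[...,::-1])
print(proj(S,[[.5547,.1955,.107]]))
for _ in range(3):
    snap('scene');o=robot.get_obs();print(o['tool_pos'].round(4),o['ee_rot'].round(4),o['wrist_force'].round(1),o['width'],abs(o['qvel']).max())
```

```text
[[321.31773607 178.42395877]]
[0.5548 0.1968 0.0678] [ 3.1410e+00 -1.0000e-04  1.6368e+00] [ 0.8 -0.2 -0.8] 0.045860697423396705 0.002703145262091808
[0.5547 0.1967 0.0677] [ 3.1412 -0.      1.6368] [ 0.4 -0.7 -0.6] 0.04579355220533578 0.0024709215723742566
[0.5546 0.1967 0.0675] [ 3.1415 -0.      1.6368] [ 0.3  0.8 -0.2] 0.045608643814172345 0.0024102401761769373
```

View pics/c7.png

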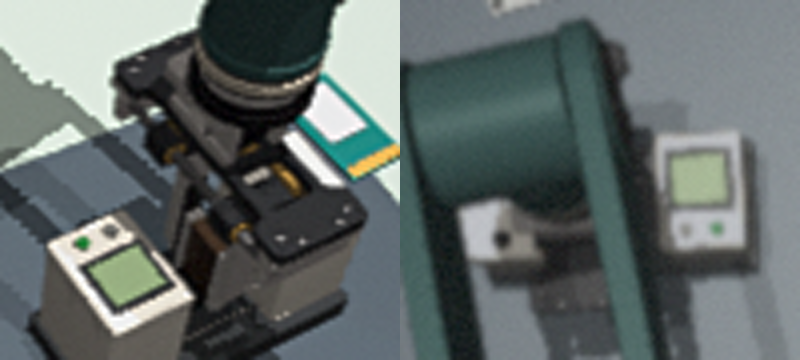

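The bezel stands in the gap with no contact. A final nudge of -1.5 mm in y, then let it settle.

step_arm --plan '[[[0,-1,0,0,35],[0,-1.5,0,0,35],[0,-1.5,0,0,35],[0,-1.5,0,0,35],[0,-1.5,0,0,35],[0,-1.5,0,0,35],[0,-1.5,0,0,35],[0,-1.5,0,0,35]]]'

```text
time: 18.28
tool_pos: [0.5546, 0.1952, 0.0675]
ee_rot: [3.142, 0.0, 1.637]
wrist_force: [0.1, -0.4, -0.7]
width: 0.0459
```

step_arm --plan '[[[0,0,0,0,35],[0,0,0,0,35],[0,0,0,0,35],[0,0,0,0,35],[0,0,0,0,35],[0,0,0,0,35],[0,0,0,0,35],[0,0,0,0,35]]]'

```text
time: 18.95
tool_pos: [0.5546, 0.1952, 0.0675]
ee_rot: [3.141, 0.0, 1.637]
wrist_force: [0.2, 0.4, -0.7]
width: 0.0454
```

Run:
```python
from h import *
o=robot.get_obs();print(o['time'],o['tool_pos'].round(4),o['ee_rot'].round(4),o['wrist_force'].round(1),o['width'],abs(o['qvel']).max())
if np.linalg.norm(o['tool_pos']-[.5548,.1950,.0675])<.003 and o['width']>.044: print(robot.close_job())
```

```text
18.95 [0.5546 0.1952 0.0675] [3.1415 0.     1.6368] [ 0.2  0.4 -0.7] 0.045408668782797104 0.0013344139073283964
the job is handed in; nothing more can be done
None
```

I turned both clamp knobs counterclockwise to their open stops and lifted the bezel out by its frosted ends. It is now held still and upright at the centre of the meter's gap, and I handed the job in at 18.95 s.

- **Knobs:** each ran into its stop with a counter-torque of about 0.41 N·m, near the predicted angle. A picture afterwards showed both toes swung clear of the bezel.
- **Hold in the beam:** the tool sits at (554.6, 195.2, 67.5) mm. By the grip height, that puts the window centre near z = 82 mm. It is square to the beam to about 0.2° by my measurements. The arm was nearly still, contact force was under 1 N and the grip was about 45.5 mm wide.
- **Meter position:** the two cameras put the gap centre at (554.6, 194.8) and (554.6, 196.0) mm, about 1 mm apart in y. I aimed between them.
- **Not confirmed:** the gripper hid the bezel during the grasp and part of it in the gap. Pad contact on the ribs and the window's exact position are inferred from the grip width and the nest geometry.

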